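# Close, latch and report the key box

### The job

The key nook is being closed up: push the smoked lid of the walnut key box gently shut with a fingertip, leaving the latch knob alone until the lid is down; then press the steel latch knob on the lid fully in, and last tap the button on top of the brass bell so the host knows the keys are locked away. Touch each only lightly, do not pick anything up or shove the bell about, and leave the mug, the tag and the loose key where they lie.

Things in the scene. Friction and masses are not known exactly. Their poses are not given: they have to be found in the camera images.
- keybox: walnut key box with open top, 190 (its x, depth) x 240 (its y, width) x 60 mm high, fixed to the counter; origin at the centre of its underside, z up, its front (-x) faces the robot, turned by up to 0.25 rad. The shut lid rests on 3 mm soft bumpers on its rim: lid top then 68 mm above the counter
- lid (a joint): angle (rad) of the smoked clear acrylic lid: 0 = shut, grows as its front edge rises; starts 0.35 to 0.8 open. Stiff hinges hold it where it is left; 1 to 3 N down near the front edge moves it. Panel 5 mm thick, 246 wide, 202 mm from hinge line to front edge. Shut: under 0.03; its soft bumpers give 1 to 2 mm at the front edge under 10 N. Slammed: over 2 rad/s. No press over 25 N, here or on knob or bell
- lid_hinge (a point): point on the lid's hinge line, at the middle of the box's far (+x) rim, 63 mm above the counter; the lid's underside lies in the plane through this line, which runs along the box's y. This point's axes turn with the lid: at joint 0 they equal the box's
- lid_front (a point): spot to push on the lid: on its top face, midway along the front edge, 15 mm in from that edge and 187 mm from the hinge line; its z is square to the lid's top face
- latch (a joint): travel (m) of the latch knob into the lid: 0 = standing out (unlatched), 0.008 = fully in (latched; over 0.0065 counts). It slides with about 4 N and stays where it is left; no spring. It moves with the lid and must not be touched while the lid is more than 0.05 rad open
- latch_top (a point): centre of the top face of the round steel latch knob, 26 mm across, on the lid's middle line, 45 mm behind lid_front (towards the hinge). Standing out, its top is 14 mm above the lid's top face; pressed in, 6 mm. A fixed steel rose 38 mm across and 4 mm high surrounds it. z is the outward direction
- bell: loose brass counter bell, 0.2 kg, dome 85 mm across on a black base, 62 mm tall to the top of its button; origin at the centre of its underside. It stands to the left or the right of the box
- bell_button (a joint): travel (m) of the bell's button: 0 = up, 0.005 = fully down; the spring takes 1.5 N to start it and 4 N to press it fully, and returns it. The bell rings at 0.003; not before the latch is in
- bell_top (a point): centre of the top of the bell's steel button, 16 mm across (10 mm flat), 62 mm above the counter when up
- mug: cream enamel mug, loose, 80 mm across, 85 mm tall, handle on its +y side pointing roughly away from the robot; origin at the centre of its underside; it stands on the other side of the box from the bell
- tag: mint green plastic key tag 56 x 28 x 5 mm with a steel split ring, lying loose on the counter in front of the box; origin at the centre of its underside
- key: loose flat steel wafer key 62 mm long, 24 mm across its bow, 3 mm thick, lying on the counter in front of the box; origin at its underside near the middle of its length

How it is judged (in metres and radians):
On the way, in this order (a step that is already met when the one before it is completed fails the run):
1. the lid is shut, the latch knob still out (value of joint lid below 0.03 rad and value of joint latch below 0.002 m), for 0.1 s.
2. the latch knob is pressed fully in, the lid down (value of joint latch above 0.0065 m and value of joint lid below 0.03 rad), for 0.1 s.
3. the bell's button is tapped down (value of joint bell_button above 0.003 m).
At the end, for the whole second after the job is handed in: Lid shut (under 0.03 rad), latch knob in (over 6.5 of 8 mm), bell's button up again, bell upright, at rest and within 20 mm of where it stood; mug upright, mug, tag and key within 15 mm of where they were (all of step 2 and value of joint bell_button below 0.0015 m and distance of bell from where it was at the start of the episode below 0.02 m and angle between each of bell, mug's own z axis and vertical below 0.08 rad and linear speed of bell below 0.02 m/s and distance of each of mug, tag, key from where it was at the start of the episode below 0.015 m); the robot touches nothing.
It fails at once if the latch knob was touched or pushed in while the lid was open (value of joint lid above 0.05 rad and (contact force between latch and the fingers above 0.5 N or contact force between latch and the arm above 0.5 N or value of joint latch above 0.002 m)).
It fails at once if the bell was rung before the key box was latched (value of joint bell_button above 0.003 m and value of joint latch below 0.006 m).
It fails at once if the lid was lifted further open (over 0.9 rad) or slammed (over 2 rad/s) (value of joint lid above 0.9 rad or velocity of joint lid below -2 rad/s).
It fails at once if the lid, its latch or the bell was pressed with over 25 N, or by the arm instead of the fingers (over 5 N) (contact force between any of lid, bell and the fingers above 25 N or contact force between any of lid, bell and the arm above 5 N).
It fails at once if the bell was lifted or moved more than 20 mm, or the mug, tag or key lifted or moved more than 15 mm (height (world z) of bell above 0.008 m or distance of bell from where it was at the start of the episode above 0.02 m or distance of any of mug, tag, key from where it was at the start of the episode above 0.015 m).
It also fails if it takes over 56 s, if anything falls off the work surface, if the arm or the gripper's body presses on something with over 40 N, if the wrist force passes 120 N, or if a joint passes its speed limit or range.

### The arm

A 6-joint arm with a two-finger parallel gripper is mounted at the origin on the work surface. World frame = base frame: x ahead of the robot, y to its left, z up, the work surface at z = 0. Lengths are in m, angles in degrees, forces in N, time in s.
With the tool pointing down it reaches from about 0.3 to 0.75 m from the base axis. Payload 8.5 kg.
Tool frame: the origin (TCP) lies at the very end of the fingers, on their centre line; the grasp point (between the pads) lies 19 mm behind it (env.pinch_z is the distance from the TCP to the grasp point, in m); z points along the fingers, y is the line along which they close (so a half turn about z gives the same grasp; the last joint's range is limited). The gripper opens to 85 mm and grips with 20 to 120 N. Pads are 22 mm wide; open, the fingers measure 114 mm over their backs; the gripper's body (76 mm by 85 mm) begins 54 mm behind the grasp point. The pads swing forward as they close: fully open they stand 13 mm farther back than shut.
Start: joints at [-86.935, 21.807, 74.336, -0, 83.858, -12.336], TCP at [0.146, -0.53, 0.231] pointing down, gripper open.
Joint ranges: [-178.18, 178.18], [-50.72, 133.34], [12.68, 142.11], [-81.47, 261.47], [9.98, 163.14], [-165.26, 165.26]. Speed limits (degrees/s): [136.94, 136.94, 180, 180, 180, 180].

### API

Orientations are given as a 3x3 rotation matrix whose columns are the frame's x, y, z axes.
In Python, from rig import env, viewer gives the robot as it stands.
- The arm moves only by the tool drive_tool, never from a script. Its argument "series" is a list of rows, each a list of 3 entries, a list of its own where there are three numbers: the shift along the tool's x, y, z in m, then the turn about the tool's z in degrees, then the finger opening in m, from 0 to 0.0854. A call has 1 to 20 rows; each row is the pose to reach, as a shift and turn from the pose commanded when the call began, along the tool's axes at that moment; what a row does not reach only later rows make up. A row lasts 1/10 s, in which the tool goes at most 50 mm and 8.59 degrees, less where a joint would pass 70% of its speed; a pose out of reach is approached as far as the arm can. A call with a gripper value outside its range is refused whole. The fingers move at their own pace and stop on an object; "newtons" is the grip in N (left out, the last holds). Time passes only in rows, so rows that repeat a pose let the fingers close. It gives the time, the measured TCP pose, the force, the opening and the grip force at its end, in the units of the state.
- env.observe(): the state, without advancing time (a new reading comes with each control period).
- viewer.get_image(name): name is "side" or "top" or "wrist"; returns a dict with "img" (420x560x3 uint8, red, green, blue), "depth" (420x560 float32, m along the optical axis (not along the pixel's ray), 0 where there is no reading), "camera_matrix" (3x3 intrinsics, pixels), "rvec" (rotation vector, rad) and "tvec" (3), from world to camera coordinates, as OpenCV has them. Camera axes: x right, y down, z forward; pixel columns grow to the right and rows downward; lengths in m; the calibration is good to about 2 mm. A picture is of the moment at which its call begins.
- env.close_job(): hands the job in; it is judged then, once.
The state is a dict: "time_s": time; "q": joint angles; "qvel": joint speeds; "joint_efforts": joint torques, N m; "position": TCP position; "tool_rot": TCP orientation; "ft_force": force on the tool from outside, world axes, zero at the start; "wrist_torque": the same for the moment, N m; "grip_width": finger opening in m; "gripper_force": force on a finger pad.
Only numpy, scipy, OpenCV 4.12 (cv2) and the standard library are available. Lean on these libraries where they do the work, as an engineer would, in place of code of your own. Each camera call takes 0.05 s, during which the arm holds its last target. There are 200 camera calls.

## Working session

There is one attempt and no reset: what is moved stays moved. The work goes in short steps, Python scripts to look and compute and a tool call to move; the robot and the scene stay as the last step left them, time stands still between calls to the robot, and variables do not carry over. Pictures are saved under pics/ and viewed, at most 10 in all, crops included, and the job is handed in when it is done.

Besides the shell and the picture viewer there is one more tool, called after "Request:" by a JSON object that holds its "method" and its "body", one argument or row to a line. drive_tool: Moves the arm, as the interface text tells. Its arguments: {"type":"object","properties":{"series":{"type":"array"},"newtons":{"type":"number"}},"required":["series"]}

```bash
mkdir -p pics; ls; cat > h.py <<'E'
import numpy as np, cv2
from rig import env, viewer
def grab(n,f):
    d=viewer.get_image(n); cv2.imwrite(f'pics/{f}.png',d['img'][:,:,::-1]); np.savez(f'pics/{f}.npz',**d); return d
def load(f): return np.load(f'pics/{f}.npz')
def ray(d,u,v):
    R=cv2.Rodrigues(d['rvec'])[0]; c=-R.T@np.ravel(d['tvec'])
    return c,R.T@np.linalg.inv(d['camera_matrix'])@np.array([u,v,1.])
def atz(d,u,v,z):
    c,r=ray(d,u,v); return c+r*(z-c[2])/r[2]
def dep(d,u,v):
    c,r=ray(d,u,v); return c+r*d['depth'][int(v),int(u)]
def proj(d,P):
    return cv2.projectPoints(np.float64(P).reshape(-1,3),d['rvec'],d['tvec'],d['camera_matrix'],None)[0].reshape(-1,2)
E
python3 - <<'E'
from h import *
a=grab('top','top0');b=grab('side','side0')
for d in(a,b): print(ray(d,280,210))
s=env.observe();print(s['time_s'],s['position'],s['tool_rot'],s['ft_force'])
E
```

```text
pics
(array([3.27618631e-01, 4.27360966e-04, 1.16604890e+00]), array([ 0.18079711,  0.0108584 , -0.98348567]))
(array([ 0.28983681, -0.49722345,  0.66291758]), array([ 0.30359747,  0.62015585, -0.72337525]))
0.1 [ 0.14605633 -0.53000256  0.23079036] [[ 9.64085631e-01  2.65591587e-01 -6.84882099e-05]
 [ 2.65591458e-01 -9.64084836e-01  1.26726826e-03]
 [ 2.70547343e-04 -1.23994500e-03 -9.99999195e-01]] [0.03258218 0.78855301 0.4763721 ]
```

View pics/top0.png

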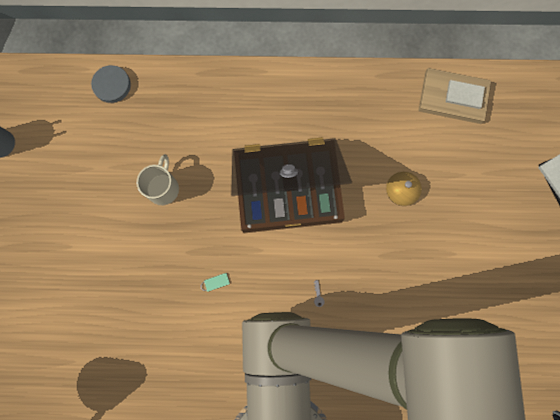

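View pics/side0.png

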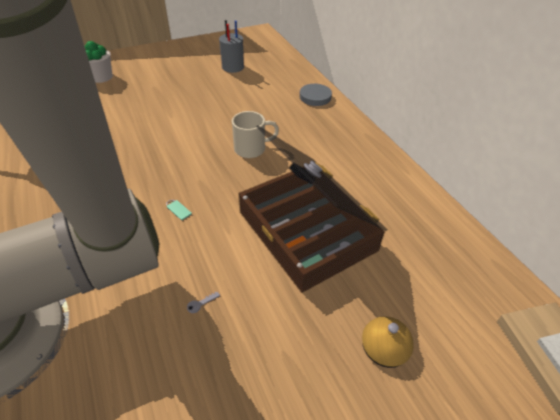

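The top view shows the box around (290,185), its lid open with the knob at about (289,171). The bell's button is at (407,184), the mug is at (157,184), and the tag and key lie in front. I'll enlarge both views.

```bash
python3 - <<'E'
import cv2
a=cv2.imread('pics/top0.png')[125:245,220:440]; cv2.imwrite('pics/tc.png',cv2.resize(a,(792,432),interpolation=cv2.INTER_CUBIC))
a=cv2.imread('pics/side0.png')[150:375,230:430]; cv2.imwrite('pics/sc.png',cv2.resize(a,(533,600),interpolation=cv2.INTER_CUBIC))
E
```

```text
(no output)
```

View pics/tc.png

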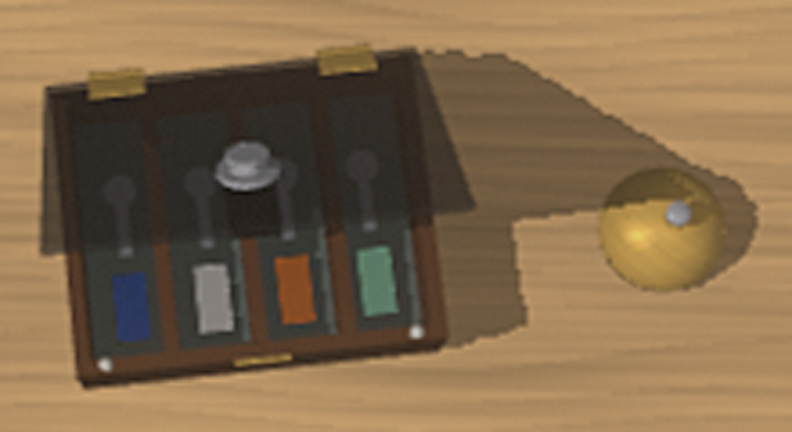

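View pics/sc.png

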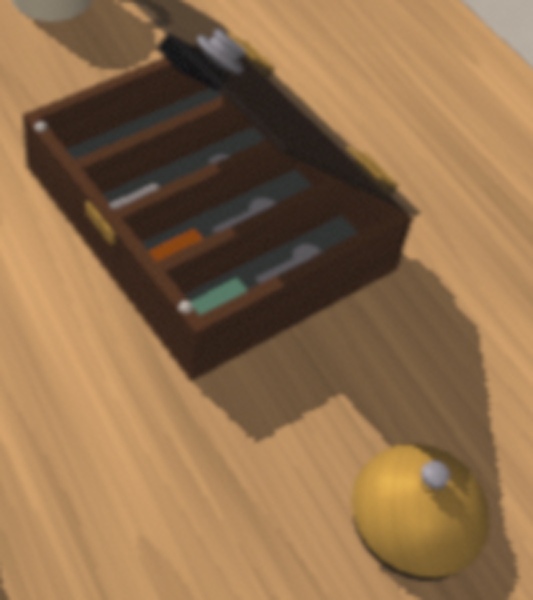

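The enlarged top crop (3.6x) shows these points:
- Front rim corners at about (80,378) and (443,342).
- Lid front corners at (40,255) and (474,210), rear corners at (46,88) and (415,48).
- Bell button at (678,213).

In the side crop (2.667x), the front bottom-right corner is at (194,377), the lid's rear right corner at (415,212) and the button at (435,474).

```bash
cat > fit.py <<'E'
from h import *
from scipy.optimize import least_squares
def pts(p):
    x,y,w,t=p; c,s=np.cos(w),np.sin(w); R=np.array([[c,-s,0],[s,c,0],[0,0,1]])
    f=lambda q:np.array([x,y,0])+R@np.array(q)
    def lid(a,b,h): # a from hinge forward, h above underside
        ct,st=np.cos(t),np.sin(t); return f([.095-a*ct+h*st,b,.063+a*st+h*ct])
    return f,lid
E
python3 - <<'E'
from fit import *
T=load('top0');S=load('side0')
tp=lambda u,v:(220+u/3.6,125+v/3.6); sp=lambda u,v:(230+u/2.667,150+v/2.667)
def res(p,full=False):
    f,l=pts(p)
    A=[(f([-.095,.12,.06]),tp(80,378)),(f([-.095,-.12,.06]),tp(443,342)),(l(.202,.123,.005),tp(40,255)),(l(.202,-.123,.005),tp(474,210)),(l(0,.123,.005),tp(46,88)),(l(0,-.123,.005),tp(415,48)),(l(.142,0,.014+.005),tp(248,152))]
    B=[(f([-.095,-.12,0]),sp(194,377)),(f([-.095,.12,.06]),sp(25,117)),(l(0,-.123,.005),sp(415,212)),(l(.142,0,.019),sp(228,42))]
    r=np.r_[proj(T,[a for a,_ in A])-[b for _,b in A],proj(S,[a for a,_ in B])-[b for _,b in B]]
    return r if full else r.ravel()
o=least_squares(res,[.5,0,.1,.5],loss='soft_l1');print(o.x);print(res(o.x,1).round(1))
f,l=pts(o.x);print('front',l(.187,0,.005),'edge',l(.202,0,.005),'knob',l(.142,0,.019))
p=o.x.copy();p[3]=0;f,l=pts(p);print('shut front',l(.187,0,.005),'knob',l(.142,0,.019))
print(atz(T,*tp(678,213),.061),atz(S,*sp(435,474),.061))
s=[dep(T,*tp(678,213)),dep(S,*sp(435,474))];print(s)
print('tag',atz(T,216,282,.0),'key',atz(T,319,293,0),'mug',atz(T,157,178,.085))
np.save('box.npy',o.x)
E
```

```text
[ 0.59212642 -0.00617654  0.12550029  0.77571095]
[[-1.  -0.1]
 [ 1.8 -1.2]
 [ 0.  -0.1]
 [ 0.5 -0.6]
 [-0.7 -0.6]
 [ 0.4 -0.5]
 [-0.2  1.2]
 [-2.1  1.9]
 [-2.1 -1.2]
 [ 1.7 -0.1]
 [-0.3 -0.2]]
front [ 0.55739916 -0.01055785  0.19751147] edge [ 0.54677453 -0.01189829  0.20801483] knob [ 0.59899907 -0.00530946  0.17599633]
shut front [ 0.50084999 -0.01769228  0.068     ] knob [ 0.54549607 -0.01205958  0.082     ]
[ 0.5969597  -0.28493932  0.061     ] [ 0.59675455 -0.28706416  0.061     ]
[array([ 0.59578124, -0.28369073,  0.065835  ]), array([ 0.59661206, -0.28716172,  0.06127943])]
tag [0.36549212 0.16215168 0.        ] key [ 0.34437849 -0.08239436  0.        ] mug [0.59627754 0.29620363 0.085     ]
```

The fit is consistent: yaw 7.2°, lid angle 0.776 rad and bell button at (0.597,-0.286). Next I'll go above the lid front with the fingers shut and aligned to the box.

Request:
{"method": "drive_tool", "body": {
  "series": [
    [[0, 0, -0.05], 0, 0],
    [[0.02, -0.015, -0.099], 0, 0],
    [[0.06, -0.045, -0.099], 2, 0],
    [[0.1, -0.075, -0.099], 4, 0],
    [[0.14, -0.105, -0.099], 6, 0],
    [[0.18, -0.135, -0.099], 8.2, 0],
    [[0.22, -0.165, -0.099], 8.2, 0],
    [[0.26, -0.195, -0.099], 8.2, 0],
    [[0.3, -0.225, -0.099], 8.2, 0],
    [[0.34, -0.255, -0.099], 8.2, 0],
    [[0.38, -0.285, -0.099], 8.2, 0],
    [[0.42, -0.315, -0.099], 8.2, 0],
    [[0.46, -0.345, -0.099], 8.2, 0],
    [[0.5, -0.375, -0.099], 8.2, 0],
    [[0.522, -0.393, -0.099], 8.2, 0],
    [[0.522, -0.393, -0.099], 8.2, 0],
    [[0.522, -0.393, -0.099], 8.2, 0],
    [[0.522, -0.393, -0.099], 8.2, 0]
  ],
  "newtons": 20
}}

```text
time_s: 1.9
position: [0.5445, -0.0135, 0.3303]
tool_rot: [[0.992, 0.124, -0.0], [0.124, -0.992, -0.0], [-0.0, 0.0, -1.0]]
ft_force: [0.0, -0.1, -0.2]
grip_width: 0.0004
gripper_force: 0.0
```

```bash
python3 - <<'E'
from fit import *
a=grab('wrist','w1')['img'];b=grab('side','side1')['img'][100:310,230:440]
cv2.imwrite('pics/m1.png',np.hstack([cv2.resize(a,(440,330)),cv2.resize(b,(330,330))])[:,:,::-1])
s=env.observe();P=np.array(s['position']);R=np.array(s['tool_rot'])
p=np.load('box.npy')
for t in [.776,.6,.45,.3,.15,.05,0]:
    q=p.copy();q[3]=t;f,l=pts(q);c,si=np.cos(q[2]),np.sin(q[2])
    X=l(.193,0,.005)+.011*np.array([c,si,0]);print(t,X.round(4),(R.T@(X-P)).round(4))
w=load('w1');f,l=pts(p);print(proj(w,[l(.202,.123,.005),l(.202,-.123,.005),l(.142,0,.019)]))
E
```

```text
0.776 [ 0.5641 -0.0097  0.2018] [ 0.0199 -0.0015  0.1288]
0.6 [ 0.5421 -0.0125  0.1761] [-0.0023 -0.0015  0.1544]
0.45 [ 0.527  -0.0144  0.1515] [-0.0175 -0.0015  0.1791]
0.3 [ 0.5158 -0.0158  0.1248] [-0.0288 -0.0015  0.2057]
0.15 [ 0.5087 -0.0167  0.0968] [-0.0359 -0.0015  0.2337]
0.05 [ 0.5063 -0.017   0.0776] [-0.0384 -0.0015  0.2529]
0 [ 0.5058 -0.0171  0.068 ] [-0.0389 -0.0015  0.2625]
[[127.73237597 201.33770812]
 [430.14056368 201.16226202]
 [278.91879545 131.91750732]]
```

View pics/m1.png

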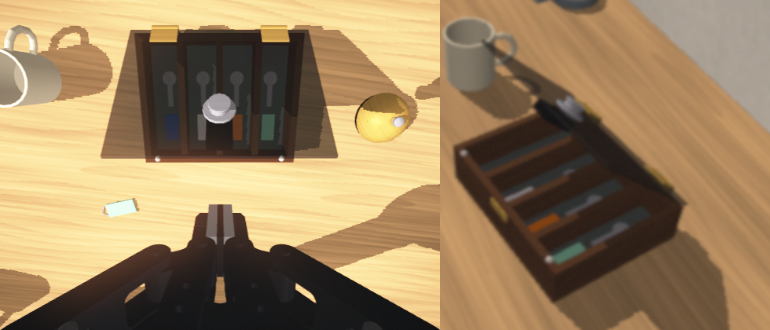

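The wrist view confirms the model: lid corners at (101,157) and (338,157), knob at (219,105), all as predicted. Now I'll go down to just above the lid and then follow its arc.

Request:
{"method": "drive_tool", "body": {
  "series": [
    [[0.02, -0.001, 0.03], 0, 0],
    [[0.02, -0.001, 0.06], 0, 0],
    [[0.02, -0.001, 0.09], 0, 0],
    [[0.02, -0.001, 0.11], 0, 0],
    [[0.02, -0.001, 0.118], 0, 0],
    [[0.019, -0.001, 0.124], 0, 0],
    [[0.018, -0.001, 0.129], 0, 0],
    [[0.0155, -0.001, 0.132], 0, 0],
    [[0.0125, -0.001, 0.135], 0, 0],
    [[0.01, -0.001, 0.138], 0, 0],
    [[0.01, -0.001, 0.138], 0, 0]
  ]
}}

```text
time_s: 3.1
position: [0.5543, -0.0104, 0.1922]
tool_rot: [[0.992, 0.125, -0.0], [0.125, -0.992, 0.0], [-0.0, -0.0, -1.0]]
ft_force: [0.4, 0.3, -0.7]
grip_width: -0.0
gripper_force: 0.0
```

Request:
{"method": "drive_tool", "body": {
  "series": [
    [[-0.003, 0, 0.0045], 0, 0],
    [[-0.0065, 0, 0.009], 0, 0],
    [[-0.0095, 0, 0.013], 0, 0],
    [[-0.0123, 0, 0.0165], 0, 0],
    [[-0.0155, 0, 0.0213], 0, 0],
    [[-0.0186, 0, 0.0263], 0, 0],
    [[-0.0217, 0, 0.0312], 0, 0],
    [[-0.0247, 0, 0.0361], 0, 0],
    [[-0.0275, 0, 0.0411], 0, 0],
    [[-0.0275, 0, 0.0411], 0, 0]
  ]
}}

```text
time_s: 4.1
position: [0.5268, -0.0139, 0.1504]
tool_rot: [[0.992, 0.125, -0.002], [0.125, -0.992, 0.0], [-0.002, -0.001, -1.0]]
ft_force: [-0.2, 0.2, 0.3]
grip_width: -0.0
gripper_force: 0.0
```

```bash
python3 - <<'E'
from fit import *
b=grab('side','side2')['img'][100:310,200:480]
cv2.imwrite('pics/m2.png',cv2.resize(b,(700,525))[:,:,::-1])
s=env.observe();print(s['position'],s['ft_force'])
p=np.load('box.npy');d=load('side2')
for t in(.776,.6,.5,.45,.4):
    q=p.copy();q[3]=t;f,l=pts(q);print(t,((proj(d,[l(.202,.123,.005),l(.202,-.123,.005),l(.142,0,.019)])-[200,100])*2.5).round().tolist())
E
```

```text
[ 0.52710087 -0.01390163  0.15082657] [ 0.55662902 -0.67547935 -0.20728551]
0.776 [[138.0, 63.0], [339.0, 264.0], [288.0, 164.0]]
0.6 [[113.0, 102.0], [305.0, 308.0], [265.0, 190.0]]
0.5 [[101.0, 124.0], [288.0, 333.0], [254.0, 206.0]]
0.45 [[96.0, 135.0], [281.0, 345.0], [249.0, 214.0]]
0.4 [[92.0, 147.0], [274.0, 357.0], [245.0, 222.0]]
```

View pics/m2.png

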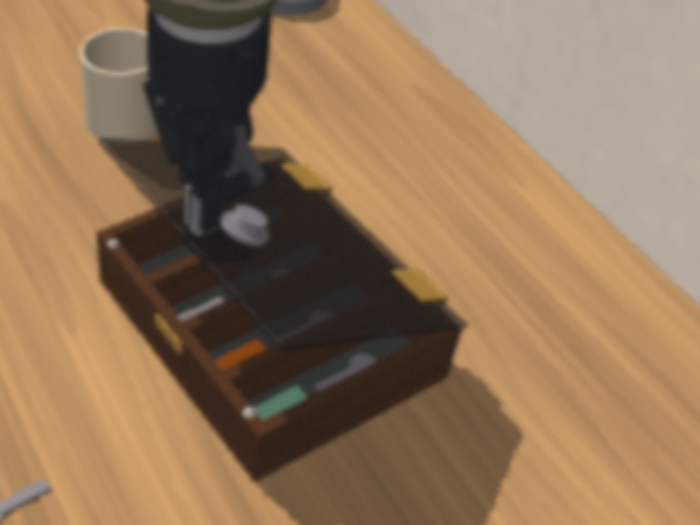

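The lid is following at about 0.45 rad (front right corner at (281,345)), with the fingers well clear of the knob. I'll carry on along the arc to nearly shut.

Request:
{"method": "drive_tool", "body": {
  "series": [
    [[-0.0025, 0, 0.005], 0, 0],
    [[-0.0047, 0, 0.0104], 0, 0],
    [[-0.007, 0, 0.0158], 0, 0],
    [[-0.0092, 0, 0.0212], 0, 0],
    [[-0.0113, 0, 0.0266], 0, 0],
    [[-0.0127, 0, 0.0322], 0, 0],
    [[-0.0141, 0, 0.0378], 0, 0],
    [[-0.0155, 0, 0.0434], 0, 0],
    [[-0.017, 0, 0.049], 0, 0],
    [[-0.0184, 0, 0.0546], 0, 0],
    [[-0.0194, 0, 0.061], 0, 0],
    [[-0.0202, 0, 0.067], 0, 0],
    [[-0.0209, 0, 0.073], 0, 0],
    [[-0.0212, 0, 0.077], 0, 0],
    [[-0.0214, 0, 0.08], 0, 0],
    [[-0.0214, 0, 0.08], 0, 0]
  ]
}}

```text
time_s: 5.75
position: [0.5059, -0.0165, 0.0708]
tool_rot: [[0.992, 0.125, -0.001], [0.125, -0.992, 0.0], [-0.001, -0.0, -1.0]]
ft_force: [0.7, -0.1, -0.6]
grip_width: 0.0001
gripper_force: 0.0
```

Request:
{"method": "drive_tool", "body": {
  "series": [
    [[0, 0, 0.001], 0, 0],
    [[0, 0, 0.002], 0, 0],
    [[0, 0, 0.003], 0, 0],
    [[0, 0, 0.0035], 0, 0],
    [[0, 0, 0.0035], 0, 0]
  ]
}}

```text
time_s: 6.25
position: [0.5063, -0.0166, 0.0677]
tool_rot: [[0.992, 0.125, 0.0], [0.125, -0.992, -0.0], [0.0, 0.0, -1.0]]
ft_force: [0.3, 0.1, 0.1]
grip_width: 0.0
gripper_force: 0.0
```

Request:
{"method": "drive_tool", "body": {
  "series": [
    [[0, 0, 0.0005], 0, 0],
    [[0, 0, 0.001], 0, 0],
    [[0, 0, 0.0013], 0, 0],
    [[0, 0, 0.0013], 0, 0]
  ]
}}

```text
time_s: 6.65
position: [0.5063, -0.0166, 0.0667]
tool_rot: [[0.992, 0.125, 0.0], [0.125, -0.992, -0.0], [0.0, 0.0, -1.0]]
ft_force: [-1.5, 0.4, 5.4]
grip_width: 0.0001
gripper_force: 2.5
```

Contact reads 5.4 N with the TCP at 66.7 mm, so the lid is down on its bumpers. I'll lift, move above the knob and look.

Request:
{"method": "drive_tool", "body": {
  "series": [
    [[0, 0, -0.01], 0, 0],
    [[0, 0, -0.035], 0, 0],
    [[0, 0, -0.06], 0, 0],
    [[0.02, 0, -0.065], 0, 0],
    [[0.0395, 0, -0.065], 0, 0],
    [[0.0395, 0, -0.065], 0, 0],
    [[0.0395, 0, -0.065], 0, 0]
  ]
}}

```text
time_s: 7.35
position: [0.5449, -0.0115, 0.1313]
tool_rot: [[0.992, 0.126, -0.001], [0.126, -0.992, 0.0], [-0.001, -0.0, -1.0]]
ft_force: [-0.1, -0.0, 0.5]
grip_width: -0.0
gripper_force: 0.0
```

```bash
python3 - <<'E'
from fit import *
b=grab('side','side3')['img'][130:310,220:420];w=grab('wrist','w3')['img']
cv2.imwrite('pics/m3.png',np.hstack([cv2.resize(b,(400,360)),cv2.resize(w,(400,360))])[:,:,::-1])
s=env.observe();print(s['time_s'],s['position'],s['ft_force'])
p=np.load('box.npy');d=load('side3');e=load('w3')
for t in(.05,0.02,0):
    q=p.copy();q[3]=t;f,l=pts(q);P=[l(.202,.123,.005),l(.202,-.123,.005),l(.142,0,.019)]
    print(t,((proj(d,P)-[220,130])*2).round(1).tolist(),(proj(e,P)*[400/560,360/420]).round().tolist())
E
```

```text
7.45 [ 0.54458801 -0.01160554  0.13134008] [ 0.80655278  0.21300115 -0.49859724]
0.05 [[22.1, 114.9], [157.0, 285.0], [138.1, 159.7]] [[71.0, 271.0], [332.0, 271.0], [201.0, 205.0]]
0.02 [[22.2, 119.3], [156.3, 289.3], [137.3, 163.0]] [[74.0, 267.0], [328.0, 267.0], [201.0, 204.0]]
0 [[22.4, 122.2], [155.9, 292.1], [136.9, 165.2]] [[76.0, 264.0], [326.0, 265.0], [201.0, 203.0]]
```

View pics/m3.png

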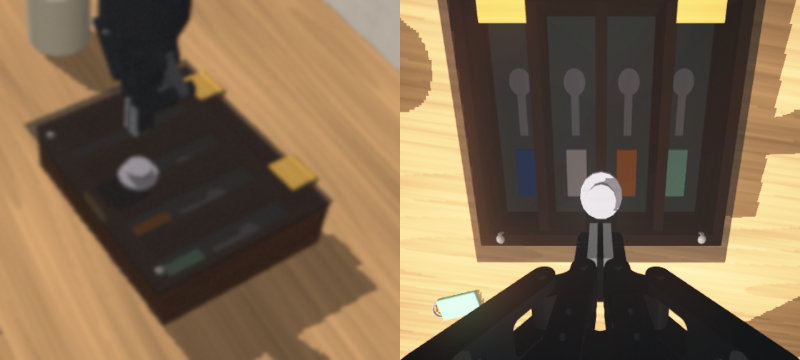

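The side and wrist views show the lid lying flat and shut, with the knob still standing. The knob's centre in the wrist panel is at about (201,195), slightly off the prediction, so I'll check it with depth.

```bash
python3 - <<'E'
from fit import *
e=load('w3');d=e['depth']
for n in('w3','side3'):
    e=load(n);c=[281,235] if n=='w3' else [289,215]
    L=[]
    for v in range(c[1]-40,c[1]+40):
        for u in range(c[0]-40,c[0]+40):
            if e['depth'][v,u]>0:
                P=dep(e,u,v)
                if np.hypot(P[0]-.5455,P[1]+.012)<.03: L.append(P)
    L=np.array(L);print(n,len(L),np.histogram(L[:,2],np.arange(.06,.1,.003)))
    for a,b in((.078,.088),(.07,.0765)):
        K=L[(L[:,2]>a)&(L[:,2]<b)]
        if len(K):print(len(K),K.mean(0),(K.min(0)+K.max(0))/2,np.ptp(K,0))
E
```

```text
w3 5650 (array([   0,  181, 2405, 1155,   64,    2,  747,  547,    0,    0,    0,
          0,    0]), array([0.06 , 0.063, 0.066, 0.069, 0.072, 0.075, 0.078, 0.081, 0.084,
       0.087, 0.09 , 0.093, 0.096, 0.099]))
1294 [ 0.54670802 -0.0114502   0.080863  ] [ 0.54616197 -0.01132815  0.0804659 ] [0.02578048 0.02553407 0.00480946]
1093 [ 0.55128657 -0.01077456  0.07102412] [ 0.54642057 -0.01151636  0.0722825 ] [0.03713262 0.03704802 0.00455873]
side3 836 (array([  0,  29, 276,  88,  41,   5,  44,  67,   1,   0,   0,   0,   0]), array([0.06 , 0.063, 0.066, 0.069, 0.072, 0.075, 0.078, 0.081, 0.084,
       0.087, 0.09 , 0.093, 0.096, 0.099]))
112 [ 0.54560952 -0.01293563  0.081186  ] [ 0.54611975 -0.01241161  0.08163009] [0.02529149 0.02476876 0.00641475]
113 [ 0.54281741 -0.01781134  0.07188451] [ 0.54827003 -0.01465225  0.07318778] [0.04172678 0.04319795 0.00631559]
```

Depth puts the knob at (0.546,-0.012), 81–82 mm high, 26 mm across and standing out. Pressing now.

Request:
{"method": "drive_tool", "body": {
  "series": [
    [[0.0015, 0, 0.02], 0, 0],
    [[0.0015, 0, 0.038], 0, 0],
    [[0.0015, 0, 0.045], 0, 0],
    [[0.0015, 0, 0.047], 0, 0],
    [[0.0015, 0, 0.049], 0, 0],
    [[0.0015, 0, 0.0505], 0, 0],
    [[0.0015, 0, 0.052], 0, 0],
    [[0.0015, 0, 0.0535], 0, 0],
    [[0.0015, 0, 0.055], 0, 0],
    [[0.0015, 0, 0.0565], 0, 0],
    [[0.0015, 0, 0.0565], 0, 0]
  ]
}}

```text
time_s: 8.55
position: [0.5472, -0.0115, 0.0749]
tool_rot: [[0.992, 0.125, 0.001], [0.125, -0.992, -0.0], [0.001, 0.0, -1.0]]
ft_force: [0.9, -0.3, 2.5]
grip_width: 0.0001
gripper_force: 0.9
```

Request:
{"method": "drive_tool", "body": {
  "series": [
    [[0, 0, 0.0007], 0, 0],
    [[0, 0, 0.0014], 0, 0],
    [[0, 0, 0.002], 0, 0],
    [[0, 0, 0.002], 0, 0]
  ]
}}

```text
time_s: 8.95
position: [0.5472, -0.0115, 0.0731]
tool_rot: [[0.992, 0.125, 0.001], [0.125, -0.992, -0.0], [0.001, 0.0, -1.0]]
ft_force: [1.9, -0.7, 5.1]
grip_width: 0.0002
gripper_force: 2.2
```

Request:
{"method": "drive_tool", "body": {
  "series": [
    [[0, 0, 0.0005], 0, 0],
    [[0, 0, 0.001], 0, 0],
    [[0, 0, 0.001], 0, 0],
    [[0, 0, 0.001], 0, 0]
  ]
}}

```text
time_s: 9.35
position: [0.5472, -0.0115, 0.0726]
tool_rot: [[0.992, 0.125, 0.001], [0.125, -0.992, -0.0], [0.001, 0.0, -1.0]]
ft_force: [-0.3, 0.4, 10.8]
grip_width: 0.0002
gripper_force: 4.6
```

10.8 N, well above the 4 N sliding force, so the knob is at its stop. I'll lift and check its height.

Request:
{"method": "drive_tool", "body": {
  "series": [
    [[0, 0, -0.01], 0, 0],
    [[0, 0, -0.035], 0, 0],
    [[0, 0, -0.06], 0, 0],
    [[0, 0, -0.06], 0, 0],
    [[0, 0, -0.06], 0, 0]
  ]
}}

```text
time_s: 9.85
position: [0.5465, -0.0113, 0.1319]
tool_rot: [[0.992, 0.125, -0.0], [0.125, -0.992, 0.0], [-0.0, -0.0, -1.0]]
ft_force: [-0.0, 0.4, 0.1]
grip_width: -0.0
gripper_force: 0.0
```

```bash
python3 - <<'E'
from fit import *
e=grab('wrist','w4')
def col(e,u0,u1,v0,v1,x,y,r):
    L=np.array([dep(e,u,v) for v in range(v0,v1) for u in range(u0,u1) if e['depth'][v,u]>0])
    return L[np.hypot(L[:,0]-x,L[:,1]-y)<r]
for n in('w3','w4'):
    K=col(load(n),240,320,195,280,.5463,-.0118,.008);print(n,len(K),np.median(K,0))
print(env.observe()['position'])
E
```

```text
w3 509 [ 0.54641644 -0.01185181  0.08090827]
w4 464 [ 0.54635974 -0.01181954  0.07294318]
[ 0.54626518 -0.01127444  0.13123134]
```

The knob dropped from 80.9 to 72.9 mm, which is 8 mm, so it is latched. Now I'll go above the bell.

Request:
{"method": "drive_tool", "body": {
  "series": [
    [[0.001, 0.03, -0.01], 0, 0],
    [[0.003, 0.065, -0.01], 0, 0],
    [[0.005, 0.1, -0.01], 0, 0],
    [[0.007, 0.135, -0.01], 0, 0],
    [[0.009, 0.17, -0.01], 0, 0],
    [[0.011, 0.205, -0.01], 0, 0],
    [[0.013, 0.24, -0.01], 0, 0],
    [[0.015, 0.265, -0.01], 0, 0],
    [[0.016, 0.278, -0.01], 0, 0],
    [[0.016, 0.278, -0.01], 0, 0],
    [[0.016, 0.278, -0.01], 0, 0]
  ]
}}

```text
time_s: 11.0
position: [0.5974, -0.2841, 0.1413]
tool_rot: [[0.992, 0.126, -0.001], [0.126, -0.992, 0.001], [-0.001, -0.001, -1.0]]
ft_force: [-1.1, 0.8, 0.3]
grip_width: -0.0002
gripper_force: 0.0
```

```bash
python3 - <<'E'
from fit import *
e=grab('wrist','w5');cv2.imwrite('pics/m5.png',cv2.resize(e['img'][120:330,140:420],(800,600))[:,:,::-1])
s=env.observe();P=np.array(s['position']);R=np.array(s['tool_rot'])
L=np.array([dep(e,u,v) for v in range(100,330) for u in range(150,420) if e['depth'][v,u]>0])
L=L[np.hypot(L[:,0]-.597,L[:,1]+.286)<.03]
for z in(.05,.055,.058,.06):
    K=L[(L[:,2]>z)&(L[:,2]<.075)];
    if len(K):print(z,len(K),np.median(K,0),(K.min(0)+K.max(0))/2,np.ptp(K,0))
print(P,R.T@(np.array([.597,-.286,.062])-P),proj(e,[.597,-.286,.062]))
E
```

```text
0.05 404 [ 0.59888489 -0.28505912  0.06110139] [ 0.59780208 -0.28526144  0.05682524] [0.01570275 0.01522464 0.01264227]
0.055 401 [ 0.5988704  -0.28504407  0.06110535] [ 0.59780208 -0.28526144  0.05924365] [0.01570275 0.01522464 0.00780543]
0.058 384 [ 0.59871474 -0.28505912  0.06115428] [ 0.59774525 -0.28528881  0.06060367] [0.01558907 0.0151699  0.0050854 ]
0.06 317 [ 0.59812065 -0.28524288  0.06134502] [ 0.5981057  -0.28531702  0.06157891] [0.01461031 0.01511348 0.00313493]
[ 0.59748946 -0.28381339  0.14162071] [-0.00070649  0.00219086  0.07961896] [[283.32073489 222.22383253]]
```

View pics/m5.png

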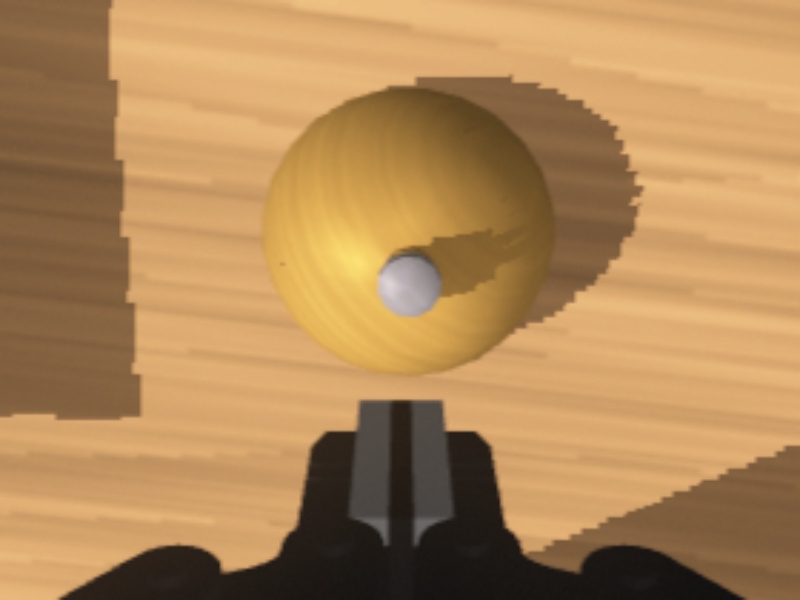

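The button is at crop (410,285), measured at (0.598,-0.2853), so it is 1.5 mm off along tool y. Correcting that and tapping.

Request:
{"method": "drive_tool", "body": {
  "series": [
    [[0.0005, 0.0015, 0.03], 0, 0],
    [[0.0005, 0.0015, 0.06], 0, 0],
    [[0.0005, 0.0015, 0.072], 0, 0],
    [[0.0005, 0.0015, 0.076], 0, 0],
    [[0.0005, 0.0015, 0.079], 0, 0],
    [[0.0005, 0.0015, 0.081], 0, 0],
    [[0.0005, 0.0015, 0.0825], 0, 0],
    [[0.0005, 0.0015, 0.0838], 0, 0],
    [[0.0005, 0.0015, 0.0838], 0, 0]
  ]
}}

```text
time_s: 11.95
position: [0.5988, -0.2868, 0.0588]
tool_rot: [[0.992, 0.125, 0.002], [0.125, -0.992, -0.001], [0.002, 0.001, -1.0]]
ft_force: [2.0, 1.1, 3.6]
grip_width: -0.0004
gripper_force: 1.5
```

Request:
{"method": "drive_tool", "body": {
  "series": [
    [[0, 0, 0.0007], 0, 0],
    [[0, 0, 0.0014], 0, 0],
    [[0, 0, 0.002], 0, 0],
    [[0, 0, 0.002], 0, 0]
  ]
}}

```text
time_s: 12.35
position: [0.5988, -0.2868, 0.057]
tool_rot: [[0.992, 0.125, 0.002], [0.125, -0.992, -0.001], [0.001, 0.001, -1.0]]
ft_force: [1.8, 1.6, 7.4]
grip_width: 0.0003
gripper_force: 3.6
```

7.4 N at 57 mm means the button is fully down. Withdrawing straight up.

Request:
{"method": "drive_tool", "body": {
  "series": [
    [[0, 0, -0.005], 0, 0],
    [[0, 0, -0.02], 0, 0],
    [[0, 0, -0.05], 0, 0],
    [[0, 0, -0.085], 0, 0],
    [[0, 0, -0.12], 0, 0],
    [[0, 0, -0.12], 0, 0],
    [[0, 0, -0.12], 0, 0],
    [[0, 0, -0.12], 0, 0]
  ]
}}

```text
time_s: 13.15
position: [0.5975, -0.2864, 0.1744]
tool_rot: [[0.992, 0.125, -0.003], [0.125, -0.992, 0.002], [-0.003, -0.002, -1.0]]
ft_force: [-0.3, 0.4, 0.1]
grip_width: 0.0002
gripper_force: 0.0
```

```bash
python3 - <<'E'
from fit import *
e=grab('wrist','w6');s=env.observe();print(s['position'],s['ft_force'])
L=np.array([dep(e,u,v) for v in range(60,330) for u in range(150,420) if e['depth'][v,u]>0])
K=L[(np.hypot(L[:,0]-.598,L[:,1]+.2853)<.03)&(L[:,2]>.058)&(L[:,2]<.075)];print(len(K),np.median(K,0),(K.min(0)+K.max(0))/2)
t=grab('top','top6')['img'];cv2.imwrite('pics/m6.png',cv2.resize(t[110:320,100:460],(800,467))[:,:,::-1])
E
```

```text
[ 0.59763354 -0.28643208  0.17430519] [-0.77430489 -0.2584881  -0.37010967]
301 [ 0.59846036 -0.28514628  0.06111236] [ 0.59777046 -0.28521234  0.06083455]
```

View pics/m6.png

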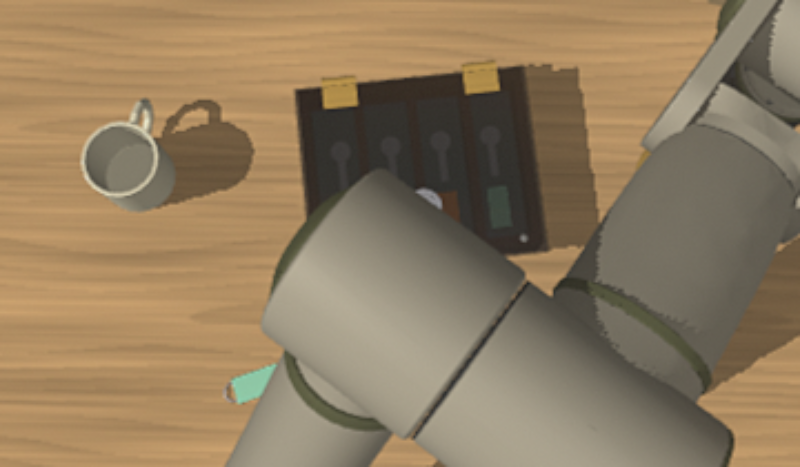

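The lid is shut, the mug and tag are where they were, and the bell hasn't moved, with its button back up. Handing in.

```bash
python3 -c "
from rig import env
print(env.close_job())"
```

```text
the job is handed in; nothing more can be done
None
```

I shut the lid, pressed the latch knob in its full 8 mm, then tapped the bell button, which sprang back up; the job was handed in at about 13 s with no verdict returned (the key was hidden by the arm in my last picture, so I did not recheck it).

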